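# Undo the nut in the deep bore and lift the tube nest off its shaker

## Task

Undo the nut at the bottom of the nest's deep bore: push the red cross bar of the socket extension round anticlockwise (seen from above) as far as it goes. Then lift the extension out and stand it in the steel pot, lift the tube nest straight up off the locating pins, keeping it level, and set it down flat in the middle of the green mat without dropping it. Leave everything else alone.

Things in the scene. Friction and masses are not known exactly. Their poses are not given: they have to be found in the camera images.
- shaker: White low shaker machine, fixed, 170 (x) x 230 (y) mm, steel deck 50 mm above the bench. Origin: centre of its underside; z up, y along its long side. Two upright steel locating pins, 10 mm diameter, rise 30 mm from the deck at y = +68 and -68 mm. The nut stands on a post at the deck's centre.
- nut (a joint): Brass nut at the bottom of the nest's bore (16 mm square head, top 88 mm above the bench), rad: 0 locked, 1.9 end stop, fully undone; grows anticlockwise seen from above. Its wings lie over the nest's floor and really hold it down until about 0.25 rad before the stop, where they line up with a slot. Turning takes about 0.1 N m; it stays where left.
- wrench_bar (a point): Centre of the red cross bar of the T-handled socket extension (0.3 kg) standing upright in the bore on the nut. Bar 14 mm thick, 130 mm long, along this frame's y; z points up. At the start 197 mm above the bench, 50 mm above the tower's top. The extension turns with the nut (about 9 degrees of play either way) and lifts straight out; 75 mm of lift clears the tower.
- wrench_foot (a point): Centre of the lower end (socket, 36 mm diameter) of the socket extension, 125 mm below the bar's centre, same axes. Between them: steel shaft of 14 mm with a black 38 mm guide collar from 45 to 72 mm above the foot.
- nest_mid (a point): Loose tube nest (0.6 kg) on the shaker: its centre, half-way up, on the bore's axis. In the middle of the nest a square aluminium tower, 56 x 56 mm with sides along x and y, top 48.5 mm above this point, with an open bore of 42 mm. The tower can be gripped across either pair of its sides. Four capped tubes at x = +-34, y = +-58 mm, tops 27.5 mm above this point.
- nest_base (a point): Centre of the nest's underside, 48.5 mm below nest_mid, same axes. Blue plate 100 (x) x 160 (y) x 12 mm; 14 mm holes at y = +68 and -68 mm slide on the shaker's pins. 50 mm above the bench when on the shaker, clear of the pins above 80 mm.
- mat: Green bench mat, fixed, 140 (x) x 200 (y) x 4 mm; origin at the centre of its underside, on the bench. To the left or to the right of the shaker.
- pot: Open steel tool pot, fixed, 92 mm outside diameter, wall 4 mm, 95 mm high, inner floor 5 mm above the bench; origin at the centre of its underside. On the side of the shaker opposite to the mat.
- dish: bystander: clear shallow dish, 84 mm across, 16 high, near the robot
- screwdriver: bystander: orange-handled screwdriver lying near the robot
- jar_amber: bystander: amber jar, 66 mm diameter, 90 high, beyond the shaker
- jar_red: bystander: red jar, 66 mm diameter, 90 high, beyond the shaker
- bottle: bystander: green bottle, 56 mm diameter, 140 high, far left
- mug: bystander: white mug, 70 mm diameter, 75 high, far right
- tray: bystander: empty white tray 100 x 140 x 30 mm, beyond the shaker, to the left
Things that resemble listed ones, but are neither listed nor needed, are in the scene too. Of the things that look like the part that bears wrench_bar, the largest one is meant.

How it is judged (in metres and radians):
On the way, in this order (a step that is already met when the one before it is completed fails the run):
1. the nut is undone with the extension on it, the nest still down on the shaker (value of joint nut above 1.68 rad and z of wrench_foot in the frame of shaker below 0.085 m and z of nest_base in the frame of shaker below 0.06 m), for 0.2 s.
2. the extension stands in the pot, let go, the nest still on the shaker (horizontal distance between wrench_foot and pot below 0.04 m and height (world z) of wrench_foot below 0.03 m and contact force between the fingers and wrench below 0.2 N and z of nest_base in the frame of shaker below 0.06 m), for 0.2 s.
3. the nest is lifted clear of the pins, level (z of nest_base in the frame of shaker above 0.082 m and angle between nest_base's own z axis and vertical below 0.15 rad), for 0.1 s.
At the end, for the whole second after the job is handed in: The nut is within 0.2 rad of its undone stop; the extension rests in the pot, its foot within 40 mm of the pot's axis and below 30 mm; the nest stands flat (within 0.06 rad) on the mat, its centre within 30 mm of the mat's centre; both are let go and at rest (horizontal distance between wrench_foot and pot below 0.04 m and height (world z) of wrench_foot below 0.03 m and value of joint nut above 1.68 rad and horizontal distance between nest_base and mat below 0.03 m and height (world z) of nest_base below 0.01 m and angle between nest_base's own z axis and vertical below 0.06 rad and linear speed of each of nest, wrench below 0.02 m/s); the robot touches nothing.
It fails at once if the nest is tipped by more than 0.25 rad (angle between nest_base's own z axis and vertical above 0.25 rad).
It fails at once if the nest is dropped: let go more than 25 mm above the bench once off the pins (horizontal distance between nest_base and shaker above 0.05 m and height (world z) of nest_base above 0.025 m and contact force between each of the fingers, the arm and nest below 0.1 N).
It fails at once if a bystander is moved by more than 40 mm (distance of any of dish, screwdriver, jar_amber, jar_red, bottle, mug, tray from where it was at the start of the episode above 0.04 m).
It also fails if it takes over 70 s, if anything falls off the work surface, if the arm or the gripper's body presses on something with over 40 N, if the wrist force passes 120 N, or if a joint passes its speed limit or range.

## Robot

A 7-joint arm with a two-finger parallel gripper is mounted at the origin on the work surface. World frame = base frame: x ahead of the robot, y to its left, z up, the work surface at z = 0. Lengths are in mm, angles in rad, forces in N, time in s.
With the tool pointing down it reaches from about 400 to 875 mm from the base axis. Payload 6.5 kg.
Tool frame: the origin (TCP) lies between the finger pads; the fingertips stand r.tip_extent ahead of it and the grasp point (between the pads) lies 11 mm behind it (r.tip_extent is the distance from the TCP to the fingertips, in mm); z points along the fingers, y is the direction in which the jaws open and shut (so a half turn about z gives the same grasp; the last joint's range is limited). The gripper opens to 88 mm and grips with 3 to 60 N. Pads are 18 mm wide; open, the fingers measure 123 mm over their backs; the gripper's body (75 mm by 187 mm) begins 45 mm behind the grasp point.
Start: joints at [-1.387, 0.536, -0.004, 1.538, 0.003, 1.067, -0.071], TCP at [160.682, 629.819, 246.716] pointing down, gripper open.
Joint ranges: [-2.7, 2.7], [-0.37, 2.16], [-1.27, 1.26], [0.24, 2.4], [-1.31, 4.45], [0.19, 1.91], [-2.76, 2.76]. Speed limits (rad/s): [2.39, 2.39, 3.14, 3.14, 3.14, 3.14, 3.14].

## Interface

Orientations are given as a unit quaternion [x, y, z, w].
In Python, from cell import r gives the robot as it stands. The module is installed in compiled form; this text tells all that it offers.
- The arm moves only by the tool arm_command, never from a script. Its argument "commands" is a list that holds one entry, the list of rows, each a list of 5 numbers: the opening, from -1 (shut) to 1 (fully open), then the shift along the tool's x, y, z in m, then the turn about the tool's z in rad. In form: [[[claw, x, y, z, roll], ...]]. A call has 1 to 8 rows; each row shifts and turns the commanded pose from where the row before left it, along the tool's axes as they then stand; what a row does not reach is not made up. A row lasts 1/10 s, in which the tool goes at most 50 mm and 8.59 degrees, less where a joint would pass 70% of its speed; a pose out of reach is approached as far as the arm can. A call with a gripper value outside its range is refused whole. The fingers move at their own pace and stop on an object; "force" is the grip in N (left out, the last holds). Time passes only in rows, so rows that do not move let the fingers close. It gives the time, the measured TCP pose, the force and the opening at its end, in the units of the state.
- r.read_state(): the state, without advancing time (a new reading comes with each control period).
- r.capture(name): name is "scene" or "top" or "wrist"; returns (picture, depth): 420x560x3 uint8, red, green, blue; 420x560 float32, mm along the optical axis (not along the pixel's ray), 0 where there is no reading.
- r.calibration(name): a dict with "K" (3x3 intrinsics, pixels), "eye" and "orientation" of the camera in the world; the wrist camera has in their place "mount" (4x4, takes a point from camera to tool coordinates, whose origin is the TCP and whose axes are the flange's). Camera axes: x right, y up, looking along -z (the intrinsics and any distortion apply to the point x, -y, -z); pixel columns grow to the right and rows downward; lengths in mm; the calibration is good to about 2 mm. A picture is of the moment at which its call begins: read the wrist's pose just before it. calibration takes no time and is no camera call.
- r.finish_job(): hands the job in, once; it reports no verdict.
The state is a dict: "time": time; "joint_pos": joint angles; "joint_vel": joint speeds; "effort": joint torques, N m; "tool_pos": TCP position; "orientation": TCP orientation; "force": force on the tool from outside, world axes, zero at the start; "moment": the same for the moment, N m; "grip_width": opening from 0.0 (shut) to 1.0 (fully open).
Only numpy, scipy, OpenCV 4.12 (cv2) and the standard library are available. Lean on these libraries where they do the work, as an engineer would, in place of code of your own. Each camera call takes 0.05 s, during which the arm holds its last target.

## Working session

There is one attempt and no reset: what is moved stays moved. The work goes in short steps, Python scripts to look and compute and a tool call to move; the robot and the scene stay as the last step left them, time stands still between calls to the robot, and variables do not carry over. Pictures are saved under pics/ and viewed, and the job is handed in when it is done.

Besides the shell and the picture viewer there is one more tool, called after "Emit:" as name([rows], argument=value, ...), one row to a line, values as JSON. arm_command: Moves the arm, as the interface text tells. Its arguments: {"type":"object","properties":{"commands":{"type":"array"},"force":{"type":"number"}},"required":["commands"]}

```bash
mkdir -p pics; python3 - <<'E'
from cell import r
import cv2
s=r.read_state()
for k,v in s.items(): print(k,v)
print(r.tip_extent)
for n in ("scene","top","wrist"):
    p,d=r.capture(n); cv2.imwrite(f"pics/{n}0.png",p[:,:,::-1]); print(n,r.calibration(n))
E
```

```text
time 0.0
joint_pos [-1.38721445  0.53716306 -0.00443486  1.53883855  0.00260496  1.06730256
 -0.07121669]
joint_vel [-1.14920886e-03  7.24397117e-04 -8.78936179e-04 -7.24939352e-05
  1.41032413e-03  4.87203706e-04 -5.41372880e-04]
effort [ 2.55178911e-04 -5.70981038e+01  9.90759395e-01 -2.51598912e+01
 -5.62136492e-02  1.79991400e-02  1.49512825e-04]
tool_pos [160.54815381 629.25317948 245.85459406]
orientation [ 1.24539520e-01  9.92214282e-01 -8.51937226e-04 -4.06295404e-05]
force [0.31139676 0.04800933 0.27697304]
moment [ 0.04470685 -0.03964982  0.0097163 ]
grip_width 1.0033736123814732
8.0
scene {'K': array([[379.73621039,   0.        , 276.38574482],
       [  0.        , 379.73621039, 209.55686976],
       [  0.        ,   0.        ,   1.        ]]), 'eye': array([947.94135565, 655.66639968, 808.29545016]), 'orientation': array([0.10948239, 0.40665966, 0.87361123, 0.24381335])}
top {'K': array([[398.00955794,   0.        , 277.23796069],
       [  0.        , 398.00955794, 211.27021766],
       [  0.        ,   0.        ,   1.        ]]), 'eye': array([ 452.20593687,   -4.66887692, 1445.86010976]), 'orientation': array([-0.02288157,  0.02642704,  0.71655878, -0.69665024])}
wrist {'K': array([[340.15829719,   0.        , 279.98357798],
       [  0.        , 340.15829719, 212.72214383],
       [  0.        ,   0.        ,   1.        ]]), 'mount': array([[-1.27708193e-04,  9.62264695e-01,  2.72115123e-01,
         7.14693537e+01],
       [ 9.99999990e-01,  1.37723281e-04, -1.77059566e-05,
        -1.43128093e-01],
       [-5.45144045e-05,  2.72115119e-01, -9.62264703e-01,
        -1.37727512e+02],
       [ 0.00000000e+00,  0.00000000e+00,  0.00000000e+00,
         1.00000000e+00]])}
```

View pics/scene0.png

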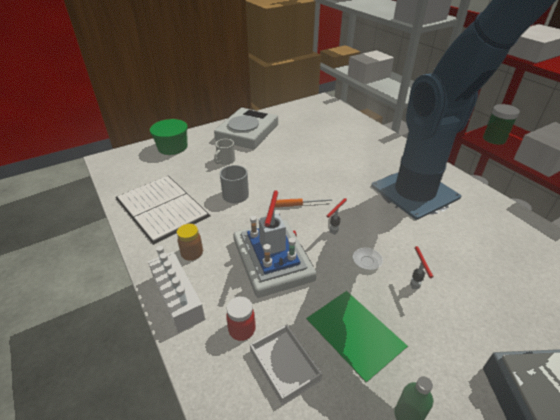

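View pics/top0.png

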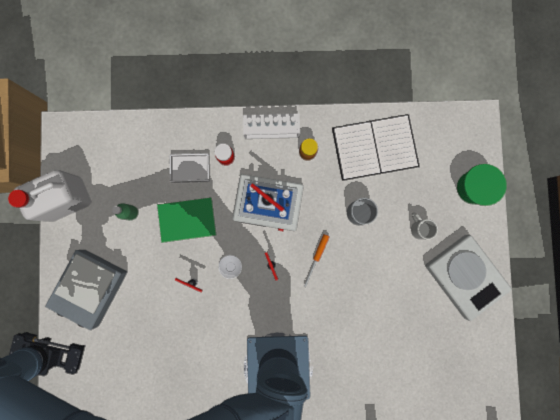

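View pics/wrist0.png

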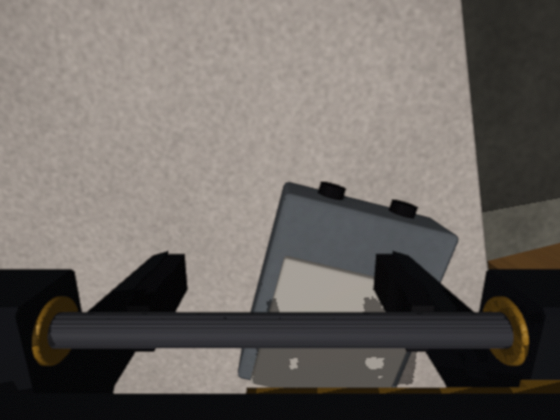

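```bash
cat > h.py <<'E'
from cell import r
import numpy as np, cv2
from scipy.spatial.transform import Rotation as R
def pose(n,s=None):
    c=r.calibration(n); K=c["K"]
    if n!="wrist": return K,R.from_quat(c["orientation"]).as_matrix(),np.array(c["eye"])
    s=s or r.read_state(); M=c["mount"]; Rt=R.from_quat(s["orientation"]).as_matrix()
    return K,Rt@M[:3,:3],Rt@M[:3,3]+s["tool_pos"]
def ray(P,u,v):
    K,Rm,e=P; u=np.asarray(u,float);v=np.asarray(v,float)
    d=np.stack([(u-K[0,2])/K[0,0],-(v-K[1,2])/K[1,1],-np.ones_like(u)],-1)
    return d@Rm.T
def onz(P,u,v,z):
    d=ray(P,u,v); return P[2]+d*((z-P[2][2])/d[...,2])[...,None]
def pts(P,u,v,dep): return P[2]+ray(P,u,v)*np.asarray(dep)[...,None]
def proj(P,X):
    K,Rm,e=P; c=(np.asarray(X,float)-e)@Rm
    return np.stack([K[0,0]*c[...,0]/-c[...,2]+K[0,2],K[1,1]*c[...,1]/c[...,2]+K[1,2]],-1)
E
python3 - <<'E'
from h import *
for n in ("top","scene"):
    P=pose(n); p,d=r.capture(n); hsv=cv2.cvtColor(p,cv2.COLOR_RGB2HSV); H,S,V=cv2.split(hsv)
    vv,uu=np.mgrid[:420,:560]; X=pts(P,uu,vv,d); Z=X[...,2]
    for nm,m in (("red",((H<6)|(H>172))&(S>150)),("green",(H>50)&(H<75)&(S>150)),("blue",(H>100)&(H<125)&(S>130)&(V>80))):
        m=m.astype(np.uint8); k,l,st,ce=cv2.connectedComponentsWithStats(m,connectivity=8)
        for i in range(1,k):
            if st[i,4]<40: continue
            q=l==i; Y=X[q&(d>0)]
            if len(Y)==0: continue
            c=np.median(Y,0)
            if abs(c[1])>700 or c[0]>900: continue
            (rc,wh,an)=cv2.minAreaRect(np.argwhere(q)[:,::-1].astype(np.float32))
            z=c[2]; 
            hull=Y[:,:2].astype(np.float32); w=cv2.minAreaRect(hull)
            print(n,nm,st[i,4],ce[i].round(1),"med",c.round(1),"rect",np.round(w[0],1),np.round(w[1],1),round(w[2],1))
    if n=="top":
        print("onz mat",)
        # tall things near pot
        roi=(abs(Z-95)<12)&(uu>340)&(uu<385)&(vv>190)&(vv<235)
        Y=X[roi]; print("pot rim",len(Y),cv2.minEnclosingCircle(Y[:,:2].astype(np.float32)),np.median(Y,0))
        # white deck
        roi=(abs(Z-50)<12)&(uu>225)&(uu<310)&(vv>165)&(vv<240)
        print("deck",cv2.minAreaRect(X[roi][:,:2].astype(np.float32)))
        c=p[150:270,140:400]; cv2.imwrite("pics/topcrop.png",cv2.resize(c,None,fx=3,fy=3,interpolation=cv2.INTER_CUBIC)[:,:,::-1])
    else:
        c=p[170:310,190:340]; cv2.imwrite("pics/scenecrop.png",cv2.resize(c,None,fx=4,fy=4,interpolation=cv2.INTER_CUBIC)[:,:,::-1])
E
```

```text
top red 64 [227.6 160. ] med [731.6 155.1  59.5] rect [739.  158.9] [21.1 55.5] 29.8
top red 149 [266.7 197. ] med [584.6  18.7 203.2] rect [594.8  26.7] [146.5  17.6] 49.0
top red 78 [270.9 265.9] med [362.6  13.3 101.2] rect [362.7  14.9] [94.1 13.4] 18.4
top red 56 [188.2 284.5] med [309.1 290.3 101.5] rect [309.5 291.8] [94.3  8.6] 65.8
top green 1929 [185.9 219.5] med [532.  318.2   4.5] rect [532.6 317.9] [132.1 193.8] 5.8
top blue 296 [259.3 205.2] med [560.5  59.9  62.8] rect [568.3  49.5] [158.6  68.1] 46.6
top blue 204 [281.  198.5] med [591.4 -30.4  62.6] rect [603.1 -26.4] [148.3  72.8] 38.4
onz mat
pot rim 136 ((539.3228759765625, -309.6132507324219), 46.15570068359375) [ 540.33850347 -314.25147216   93.6582955 ]
deck ((584.0733032226562, 18.9019775390625), (228.1109161376953, 168.78271484375), 78.93238830566406)
scene red 68 [542.3  17.8] med [-1105.5  -358.    337.6] rect [-1104.6  -365.8] [28.7 37.3] 39.5
scene red 900 [530.8  71.3] med [-794.9 -176.9  235.1] rect [-916.8 -250.2] [489.  207.3] 31.2
scene red 1280 [505.7 149.5] med [-824.7 -188.9 -184.4] rect [-942.9 -112.6] [364.  530.2] 0.2
scene red 126 [271.4 207.8] med [590.   25.8 203.6] rect [585.9  22.5] [124.4  10.2] 49.0
scene red 63 [423.5 261.5] med [313.4 297.3 101.3] rect [311.8 294.1] [95.9  6. ] 64.2
scene green 533 [351.2 344.2] med [566.  342.3   4.4] rect [558.7 328.6] [163.8  37.9] 57.1
scene blue 142 [278.3 256.9] med [592.7  65.3  62.6] rect [590.   63.2] [123.3  28.4] 26.9
```

View pics/topcrop.png

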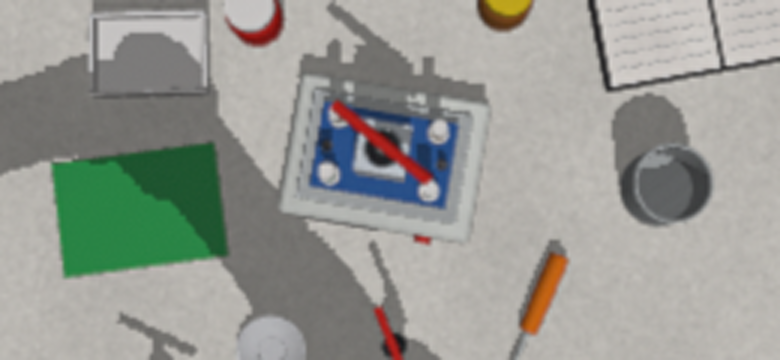

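View pics/scenecrop.png

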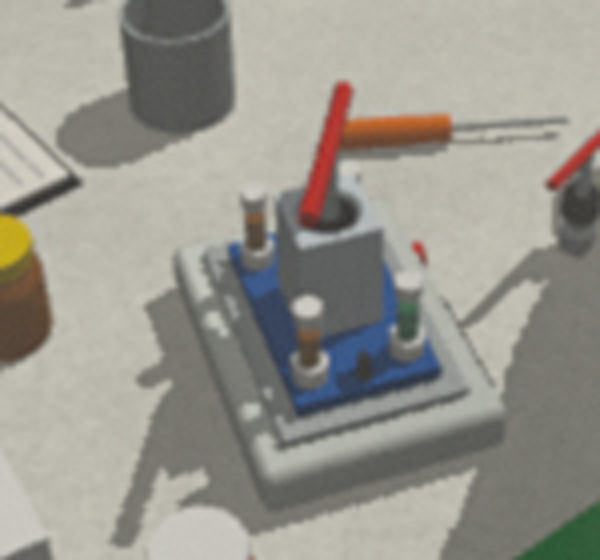

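Emit:
arm_command([
  [[1, -0.035, -0.03, -0.005, 0], [1, -0.035, -0.03, -0.005, 0], [1, -0.035, -0.03, -0.005, 0], [1, -0.035, -0.03, -0.005, 0], [1, -0.035, -0.03, -0.005, 0], [1, -0.035, -0.03, -0.005, 0], [1, -0.035, -0.03, -0.005, 0], [1, -0.035, -0.03, -0.005, 0]],
], force=30)

```text
time: 1.05
tool_pos: [373.5, 326.4, 287.1]
orientation: [0.124, 0.992, 0.0, 0.0]
force: [1.3, 0.2, 0.7]
grip_width: 1.002
```

```bash
cat >> h.py <<'E'
def go(target,yawdeg=None):
    """tool-frame shift (m) to target TCP (mm); roll to bring tool-y yaw to yawdeg"""
    s=r.read_state(); Rt=R.from_quat(s["orientation"]).as_matrix()
    y=np.degrees(np.arctan2(Rt[1,1],Rt[0,1]))
    print("t",round(s["time"],2),"tcp",np.round(s["tool_pos"],1),"yaw_y",round(y,2),"tilt",np.round(Rt[:2,2],4),"q",np.round(s["joint_pos"],2),"F",np.round(s["force"],1),"M",np.round(s["moment"],2),"w",round(s["grip_width"],3))
    if target is not None: print(" shift",np.round(Rt.T@(np.array(target)-s["tool_pos"])/1000,4))
    if yawdeg is not None:
        dr=(y-yawdeg+180)%360-180; print(" roll",round(np.radians(dr),4))
E
python3 -c "
from h import *
go([584,19,290],-41)"
```

```text
t 1.05 tcp [373.5 326.4 287.1] yaw_y 75.7 tilt [0.0003 0.0004] q [-0.91  0.22  0.12  1.9  -0.03  1.02  0.54] F [1.3 0.2 0.7] M [-0.07 -0.03  0.  ] w 1.002
 shift [-0.2799 -0.2458 -0.003 ]
 roll 2.0368
```

Emit:
arm_command([
  [[1, -0.035, -0.031, 0, 0], [1, -0.035, -0.031, 0, 0], [1, -0.035, -0.031, 0, 0], [1, -0.035, -0.031, 0, 0], [1, -0.035, -0.031, 0, 0], [1, -0.035, -0.031, 0, 0], [1, -0.035, -0.031, 0, 0], [1, -0.035, -0.029, 0, 0]],
])

```text
time: 1.85
tool_pos: [583.9, 18.6, 286.9]
orientation: [0.125, 0.992, 0.0, 0.0]
force: [-0.1, 1.5, -0.2]
grip_width: 0.997
```

Emit:
arm_command([
  [[1, 0, 0, 0, 0.145], [1, 0, 0, 0, 0.145], [1, 0, 0, 0, 0.145], [1, 0, 0, 0, 0.145], [1, 0, 0, 0, 0.145], [1, 0, 0, 0, 0.145], [1, 0, 0, 0, 0.145], [1, 0, 0, 0, 0.145]],
])

```text
time: 2.65
tool_pos: [583.1, 20.6, 286.7]
orientation: [0.65, 0.76, -0.0, -0.0]
force: [0.1, -0.3, -0.4]
grip_width: 1.002
```

```bash
python3 -c "
from h import *
go([584,19,290],-41)
p,d=r.capture('wrist'); cv2.imwrite('pics/w1.png',p[:,:,::-1])"
```

```text
t 2.65 tcp [583.1  20.6 286.7] yaw_y 8.89 tilt [-0.0001  0.0001] q [-0.53  0.42  0.57  1.7  -0.25  1.09  0.27] F [ 0.1 -0.3 -0.4] M [-0.13  0.03 -0.02] w 1.002
 shift [-0.0017  0.0007 -0.0033]
 roll 0.8708
```

View pics/w1.png

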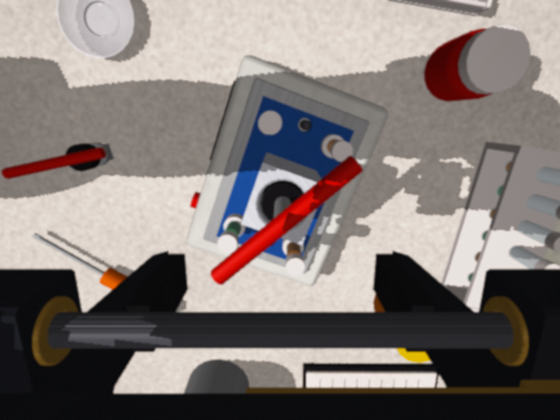

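```bash
cat >> h.py <<'E'
def bar(n,z=197):
    P=pose(n); p,d=r.capture(n); H,S,V=cv2.split(cv2.cvtColor(p,cv2.COLOR_RGB2HSV))
    m=(((H<6)|(H>172))&(S>150)&(V>60)).astype(np.uint8)
    vv,uu=np.mgrid[:420,:560]; X=pts(P,uu,vv,d)
    m&=((abs(X[...,2]-z)<15)&(d>0)).astype(np.uint8)
    k,l,st,ce=cv2.connectedComponentsWithStats(m); i=1+np.argmax(st[1:,4]); q=l==i
    W=cv2.minAreaRect(onz(P,uu[q],vv[q],z+3)[:,:2].astype(np.float32)); Y=X[q]
    print(n,"n",st[i,4],"onz",np.round(W[0],1),np.round(W[1],1),round(W[2],1),"zmed",np.median(Y[:,2]).round(1),"depthpts mid",np.median(Y[:,:2],0).round(1))
    return p,d
E
python3 -c "
from h import *
bar('wrist');bar('top');bar('scene')"
```

```text
wrist n 3288 onz [582.7  20. ] [129.4  13.8] 49.6 zmed 202.6 depthpts mid [586.2  24.8]
top n 11 onz [599.5 770.6] [ 4.7 25.3] 83.8 zmed 209.1 depthpts mid [598.9 764.7]
scene n 384 onz [  919.5 -2238.7] [385.  168.3] 1.7 zmed 197.2 depthpts mid [  933.1 -2246.1]
```

Emit:
arm_command([
  [[1, 0, 0, 0, 0.144], [1, 0, 0, 0, 0.144], [1, 0, 0, 0, 0.144], [1, 0, 0, 0, 0.144], [1, 0, 0, 0, 0.143], [1, 0, 0, 0, 0.143], [1, 0, 0, 0, 0]],
])

```text
time: 3.55
tool_pos: [583.1, 20.6, 286.6]
orientation: [0.907, 0.422, -0.0, 0.0]
force: [-0.4, -0.2, -0.8]
grip_width: 1.004
```

```bash
python3 -c "
from h import *
go([582.7,20,186],-40.4)
bar('wrist')"
```

```text
t 3.55 tcp [583.1  20.6 286.6] yaw_y -40.07 tilt [-0.0002 -0.0003] q [-0.67  0.47  0.77  1.71 -0.36  1.11 -0.49] F [-0.4 -0.2 -0.8] M [-0.05  0.12 -0.02] w 1.004
 shift [-0.0007  0.      0.1006]
 roll 0.0058
wrist n 3296 onz [583.4  19.2] [129.4  13.1] 49.7 zmed 202.6 depthpts mid [588.9  26. ]
```

Emit:
arm_command([
  [[1, 0, 0, 0.03, 0], [1, 0, 0, 0.03, 0], [1, 0, 0, 0.025, 0], [1, 0, 0, 0.015, 0], [1, 0, 0, 0, 0], [-0.6, 0, 0, 0, 0], [-1, 0, 0, 0, 0], [-1, 0, 0, 0, 0]],
], force=30)

```text
time: 4.4
tool_pos: [584.0, 20.5, 187.9]
orientation: [0.907, 0.422, 0.001, 0.0]
force: [-0.7, -1.0, -0.0]
grip_width: 0.754
```

Emit:
arm_command([
  [[-1, 0, 0, 0, 0], [-1, 0, 0, 0, 0], [-1, 0, 0, 0, 0], [-1, 0, 0, 0, 0]],
])

```text
time: 4.8
tool_pos: [583.2, 20.5, 186.8]
orientation: [0.907, 0.421, 0.0, -0.0]
force: [-0.3, -0.9, 0.6]
grip_width: 0.387
```

```bash
python3 -c "
from h import *
go([583,20,186],69)"
```

```text
t 4.8 tcp [583.2  20.5 186.8] yaw_y -40.16 tilt [0. 0.] q [-0.61  0.58  0.69  1.8  -0.46  0.92 -0.42] F [-0.3 -0.9  0.6] M [-0.08  0.18  0.  ] w 0.387
 shift [-0.0005  0.0002  0.0008]
 roll -1.9052
```

Fingers still closing (14 mm ≈ 0.16).

Emit:
arm_command([
  [[-1, 0, 0, 0, 0], [-1, 0, 0, 0, 0], [-1, 0, 0, 0, 0], [-1, 0, 0, 0, 0], [-1, 0, 0, 0, 0]],
])

```text
time: 5.3
tool_pos: [583.5, 20.2, 186.8]
orientation: [0.907, 0.421, 0.0, 0.0]
force: [1.1, -0.2, -0.2]
grip_width: 0.153
```

Emit:
arm_command([
  [[-1, 0, 0, 0, -0.08], [-1, 0, 0, 0, -0.1], [-1, 0, 0, 0, -0.1], [-1, 0, 0, 0, -0.1], [-1, 0, 0, 0, -0.1], [-1, 0, 0, 0, -0.1], [-1, 0, 0, 0, 0]],
])

```text
time: 6.0
tool_pos: [583.4, 20.0, 186.8]
orientation: [0.748, 0.663, 0.0, 0.0]
force: [1.5, -1.8, -2.8]
grip_width: 0.148
```

```bash
python3 -c "
from h import *
go([583,20,186],69)
p,d=bar('wrist');cv2.imwrite('pics/w2.png',p[:,:,::-1])"
```

```text
t 6.0 tcp [583.4  20.  186.8] yaw_y -6.92 tilt [ 0.0006 -0.0001] q [-0.51  0.54  0.54  1.8  -0.35  0.9   0.07] F [ 1.5 -1.8 -2.8] M [-0.41 -0.38 -0.05] w 0.148
 shift [-0.0001 -0.0004  0.0008]
 roll -1.325
wrist n 6261 onz [584.7  48.9] [73.  13.5] 83.8 zmed 202.4 depthpts mid [585.3  52.9]
```

View pics/w2.png

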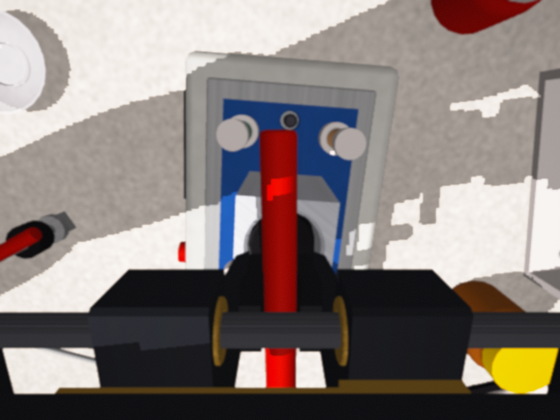

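Emit:
arm_command([
  [[-1, 0, 0, 0, -0.12], [-1, 0, 0, 0, -0.12], [-1, 0, 0, 0, -0.12], [-1, 0, 0, 0, -0.12], [-1, 0, 0, 0, -0.12], [-1, 0, 0, 0, -0.12], [-1, 0, 0, 0, -0.12], [-1, 0, 0, 0, -0.12]],
])

```text
time: 6.85
tool_pos: [583.4, 19.8, 186.8]
orientation: [0.357, 0.934, -0.0, 0.0]
force: [1.8, -1.8, -0.3]
grip_width: 0.144
```

```bash
python3 -c "
from h import *
go([583.4,20.3,186.8],70)"
```

```text
t 6.85 tcp [583.4  19.8 186.8] yaw_y 48.15 tilt [ 0.0005 -0.0007] q [-0.34  0.51  0.3   1.79 -0.19  0.88  0.89] F [ 1.8 -1.8 -0.3] M [-0.65 -0.51 -0.18] w 0.144
 shift [0.0003 0.0003 0.    ]
 roll -0.3814
```

Emit:
arm_command([
  [[-1, 0, 0, 0, -0.1], [-1, 0, 0, 0, -0.1], [-1, 0, 0, 0, -0.1], [-1, 0, 0, 0, -0.05], [-1, 0, 0, 0, 0]],
])

```text
time: 7.35
tool_pos: [583.4, 19.8, 186.8]
orientation: [0.191, 0.982, -0.0, 0.0]
force: [1.9, -2.4, -0.9]
grip_width: 0.153
```

```bash
python3 -c "
from h import *
go([583.4,20.3,186.8],70)"
```

```text
t 7.35 tcp [583.4  19.8 186.8] yaw_y 67.98 tilt [ 0.0005 -0.0005] q [-0.27  0.5   0.22  1.78 -0.13  0.87  1.19] F [ 1.9 -2.4 -0.9] M [-0.65 -0.5  -0.11] w 0.153
 shift [0.0002 0.0004 0.    ]
 roll -0.0353
```

Emit:
arm_command([
  [[-1, 0, 0, 0, -0.05], [-1, 0, 0, 0, -0.05], [-1, 0, 0, 0, 0]],
])

```text
time: 7.65
tool_pos: [583.3, 20.0, 186.8]
orientation: [0.142, 0.99, -0.0, 0.0]
force: [2.1, -2.6, -1.3]
grip_width: 0.148
```

```bash
python3 -c "
from h import *
go([583.4,20.3,186.8],70)
p,d=bar('wrist');cv2.imwrite('pics/w3.png',p[:,:,::-1])"
```

```text
t 7.65 tcp [583.3  20.  186.8] yaw_y 73.7 tilt [ 0.0002 -0.0005] q [-0.26  0.5   0.19  1.78 -0.12  0.87  1.28] F [ 2.1 -2.6 -1.3] M [-0.64 -0.4  -0.04] w 0.148
 shift [ 0.      0.0003 -0.    ]
 roll 0.0645
wrist n 6273 onz [554.   28.2] [13.7 73. ] 74.1 zmed 201.9 depthpts mid [550.3  29.3]
```

Emit:
arm_command([
  [[-1, 0, 0, 0, -0.05], [-1, 0, 0, 0, -0.05], [-1, 0, 0, 0, 0]],
])

```text
time: 8.0
tool_pos: [583.2, 20.2, 186.8]
orientation: [0.092, 0.996, -0.0, 0.0]
force: [0.8, -3.4, 0.0]
grip_width: 0.15
```

```bash
python3 -c "
from h import *
go([583.4,20.3,186.8],70)"
```

```text
t 8.0 tcp [583.2  20.2 186.8] yaw_y 79.45 tilt [ 0.     -0.0003] q [-0.24  0.5   0.17  1.78 -0.1   0.87  1.36] F [ 0.8 -3.4  0. ] M [-0.71 -0.46 -0.05] w 0.15
 shift [-0.0002  0.0002 -0.    ]
 roll 0.165
```

Emit:
arm_command([
  [[-1, 0, 0, 0, -0.05], [-1, 0, 0, 0, -0.05], [-1, 0, 0, 0, 0]],
])

```text
time: 8.3
tool_pos: [583.2, 20.1, 186.8]
orientation: [0.042, 0.999, -0.0, 0.0]
force: [1.5, -3.1, -0.9]
grip_width: 0.147
```

```bash
python3 -c "
from h import *
go([583.4,20.3,186.8],70)
p,d=bar('wrist');cv2.imwrite('pics/w3b.png',p[:,:,::-1])"
```

```text
t 8.3 tcp [583.2  20.1 186.8] yaw_y 85.17 tilt [ 0.0001 -0.0003] q [-0.22  0.5   0.14  1.78 -0.09  0.87  1.45] F [ 1.5 -3.1 -0.9] M [-0.76 -0.43 -0.06] w 0.147
 shift [-0.0002  0.0002 -0.    ]
 roll 0.2647
wrist n 6282 onz [552.9  22.8] [13.6 72.9] 85.2 zmed 201.9 depthpts mid [549.   23.2]
```

View pics/w3b.png

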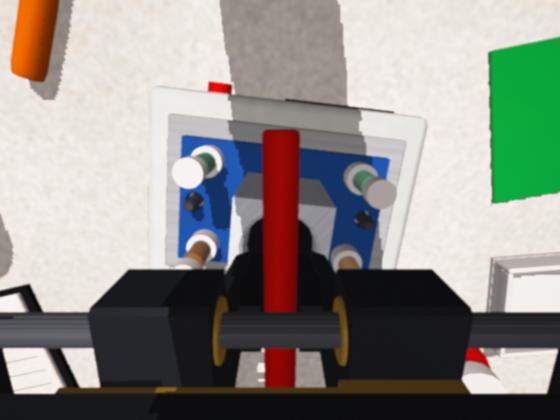

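Emit:
arm_command([
  [[-1, 0, 0, 0, -0.05], [-1, 0, 0, 0, -0.05], [-1, 0, 0, 0, 0]],
])

```text
time: 8.65
tool_pos: [583.3, 20.2, 186.8]
orientation: [-0.008, 1.0, -0.0, 0.0]
force: [1.3, -4.2, 0.3]
grip_width: 0.145
```

```bash
python3 -c "
from h import *
go([583.4,20.3,186.8],70)
bar('wrist')"
```

```text
t 8.65 tcp [583.3  20.2 186.8] yaw_y 90.91 tilt [ 0.0001 -0.0002] q [-0.2   0.5   0.12  1.78 -0.07  0.87  1.54] F [ 1.3 -4.2  0.3] M [-0.88 -0.39 -0.09] w 0.145
 shift [-0.0001  0.0001 -0.    ]
 roll 0.365
wrist n 6268 onz [552.9  20.1] [72.9 13.6] 0.7 zmed 202.0 depthpts mid [549.2  20.2]
```

Emit:
arm_command([
  [[-1, 0, 0, 0, -0.06], [-1, 0, 0, 0, -0.06]],
])

```text
time: 8.9
tool_pos: [583.1, 20.5, 186.7]
orientation: [-0.068, 0.998, 0.0, -0.0]
force: [1.8, -1.5, -0.8]
grip_width: 0.155
```

```bash
python3 -c "
from h import *
go([583.4,20.3,186.8],70)
p,d=bar('wrist')
p,d=r.capture('scene'); cv2.imwrite('pics/s4.png',cv2.resize(p[140:320,180:350],None,fx=4,fy=3.3,interpolation=cv2.INTER_CUBIC)[:,:,::-1])"
```

```text
t 8.9 tcp [583.1  20.5 186.7] yaw_y 97.84 tilt [-0.0003  0.0001] q [-0.18  0.49  0.09  1.78 -0.06  0.87  1.64] F [ 1.8 -1.5 -0.8] M [-0.69 -0.29 -0.44] w 0.155
 shift [-0.0003 -0.0002 -0.0001]
 roll 0.4858
wrist n 6295 onz [552.8  19.1] [73.7 13.8] 2.9 zmed 201.8 depthpts mid [548.8  18.8]
```

View pics/s4.png

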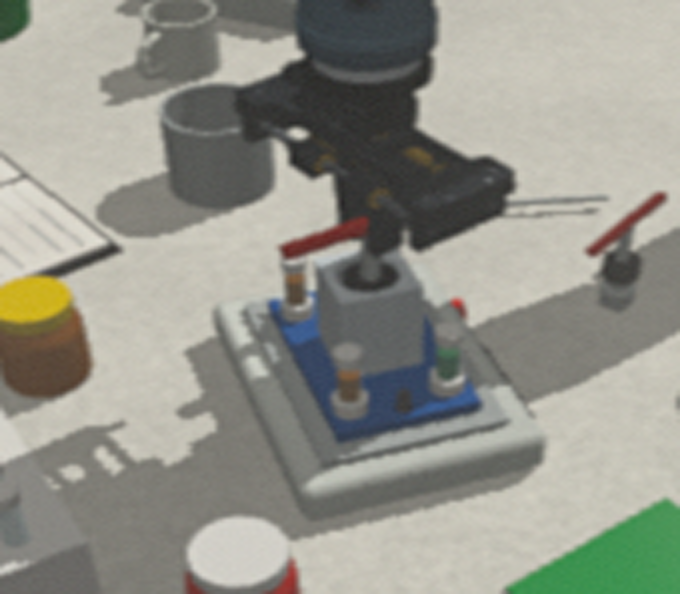

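Emit:
arm_command([
  [[-1, 0, 0, 0, 0], [-1, 0, 0, 0, 0], [-1, 0, 0, 0, 0.08], [-1, 0, 0, 0, 0]],
], force=40)

```text
time: 9.4
tool_pos: [583.1, 20.7, 186.7]
orientation: [-0.029, 1.0, -0.0, -0.0]
force: [1.0, -1.9, -0.0]
grip_width: 0.149
```

```bash
python3 -c "
from h import *
go([583.4,20.3,186.8],70)
p,d=bar('wrist')"
```

```text
t 9.4 tcp [583.1  20.7 186.7] yaw_y 93.27 tilt [-0.0002 -0.0002] q [-0.2   0.5   0.11  1.78 -0.07  0.87  1.57] F [ 1.  -1.9 -0. ] M [-0.66 -0.36 -0.15] w 0.149
 shift [-0.0003 -0.0004 -0.0001]
 roll 0.4062
wrist n 6287 onz [552.6  20.4] [73.5 13.8] 1.2 zmed 201.8 depthpts mid [548.7  20.3]
```

Emit:
arm_command([
  [[-1, 0, 0, -0.01, 0], [-1, 0, 0, -0.015, 0], [-1, 0, 0, -0.015, 0], [-1, 0, 0, 0, 0]],
])

```text
time: 9.85
tool_pos: [583.8, 21.5, 228.7]
orientation: [-0.03, 1.0, 0.001, 0.001]
force: [0.7, 0.8, -2.4]
grip_width: 0.146
```

```bash
python3 -c "
from h import *
go([583.4,20.3,186.8],70)
p,d=bar('wrist',237)
p,d=r.capture('scene'); cv2.imwrite('pics/s5.png',cv2.resize(p[140:320,180:350],None,fx=4,fy=3.3,interpolation=cv2.INTER_CUBIC)[:,:,::-1])"
```

```text
t 9.85 tcp [583.8  21.5 228.7] yaw_y 93.44 tilt [0.0023 0.0014] q [-0.2   0.44  0.12  1.74 -0.06  0.96  1.57] F [ 0.7  0.8 -2.4] M [ 0.06 -0.06  0.04] w 0.146
 shift [ 0.0006 -0.0012  0.0419]
 roll 0.4091
wrist n 6292 onz [554.   20.8] [74.6 13.9] 2.0 zmed 243.9 depthpts mid [549.5  20.7]
```

View pics/s5.png

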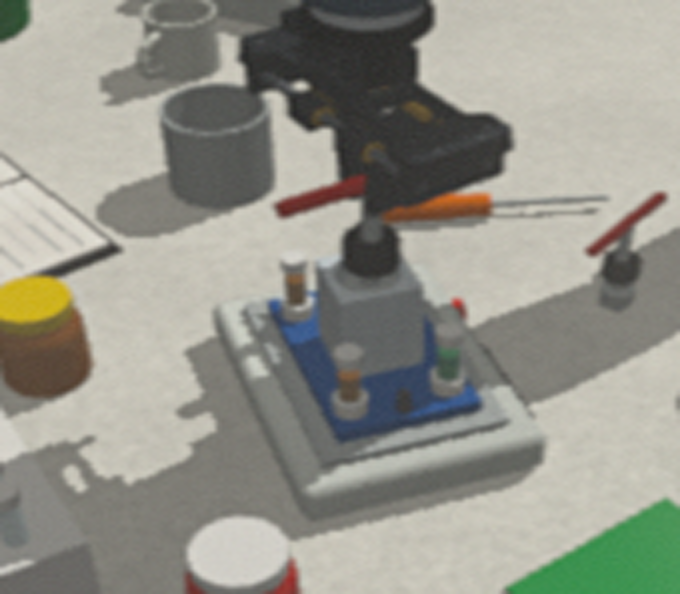

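Emit:
arm_command([
  [[-1, 0, 0, -0.02, 0], [-1, 0, 0, -0.03, 0], [-1, 0, 0, -0.03, 0], [-1, 0, 0, 0, 0]],
])

```text
time: 10.35
tool_pos: [584.9, 20.9, 309.8]
orientation: [-0.029, 1.0, 0.0, 0.003]
force: [0.0, 0.7, -3.4]
grip_width: 0.148
```

```bash
python3 -c "
from h import *
go([539.3,-309.6,305],93)
p,d=r.capture('wrist'); cv2.imwrite('pics/w6.png',p[:,:,::-1])"
```

```text
t 10.35 tcp [584.9  20.9 309.8] yaw_y 93.37 tilt [0.0055 0.0011] q [-0.21  0.36  0.13  1.66 -0.05  1.12  1.56] F [ 0.   0.7 -3.4] M [-0.03 -0.08  0.02] w 0.148
 shift [ 0.065  -0.3273  0.0041]
 roll 0.0065
```

View pics/w6.png

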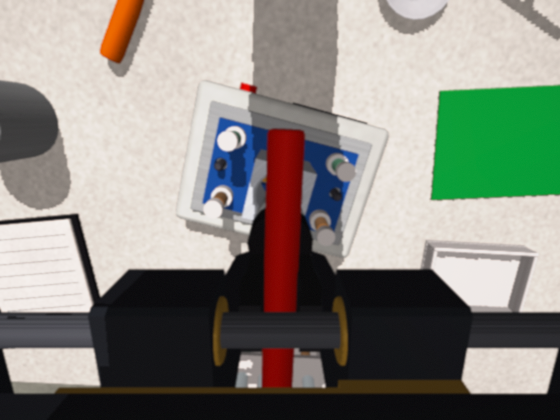

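Emit:
arm_command([
  [[-1, 0.008, -0.03, 0, 0], [-1, 0.008, -0.041, 0, 0], [-1, 0.008, -0.041, 0, 0], [-1, 0.008, -0.041, 0, 0], [-1, 0.008, -0.041, 0, 0], [-1, 0.008, -0.041, 0, 0], [-1, 0.008, -0.041, 0, 0], [-1, 0.009, -0.041, 0, 0]],
])

```text
time: 11.2
tool_pos: [535.3, -300.4, 303.8]
orientation: [-0.029, 1.0, 0.001, -0.002]
force: [0.7, 0.7, -3.2]
grip_width: 0.147
```

```bash
python3 -c "
from h import *
go([539.3,-309.6,305],93)
P=pose('wrist'); p,d=r.capture('wrist'); cv2.imwrite('pics/w7.png',p[:,:,::-1])
vv,uu=np.mgrid[:420,:560]; X=pts(P,uu,vv,d); q=(abs(X[...,2]-95)<6)&(d>0)&(np.hypot(X[...,0]-539,X[...,1]+310)<70)
print(q.sum(),cv2.minEnclosingCircle(X[q][:,:2].astype(np.float32)))
P=pose('top'); p,d=r.capture('top'); cv2.imwrite('pics/t7.png',cv2.resize(p[130:270,140:400],None,fx=3,fy=3,interpolation=cv2.INTER_CUBIC)[:,:,::-1])
"
```

```text
t 11.2 tcp [ 535.3 -300.4  303.8] yaw_y 93.38 tilt [-0.0037  0.0021] q [ 0.26  0.43  0.25  1.58 -0.11  1.15  2.16] F [ 0.7  0.7 -3.2] M [-0.   -0.06  0.02] w 0.147
 shift [-0.0034 -0.0094 -0.0012]
 roll 0.0066
675 ((538.6681518554688, -309.5372009277344), 45.78500747680664)
```

View pics/w7.png

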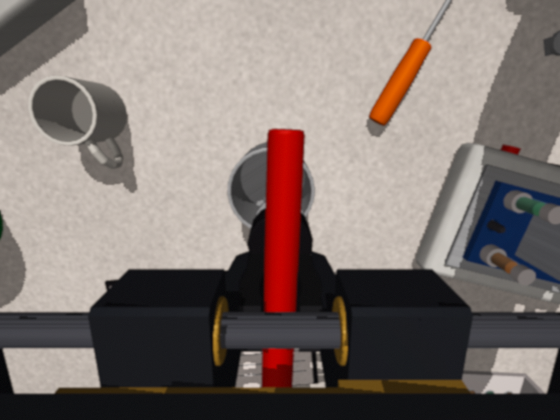

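View pics/t7.png

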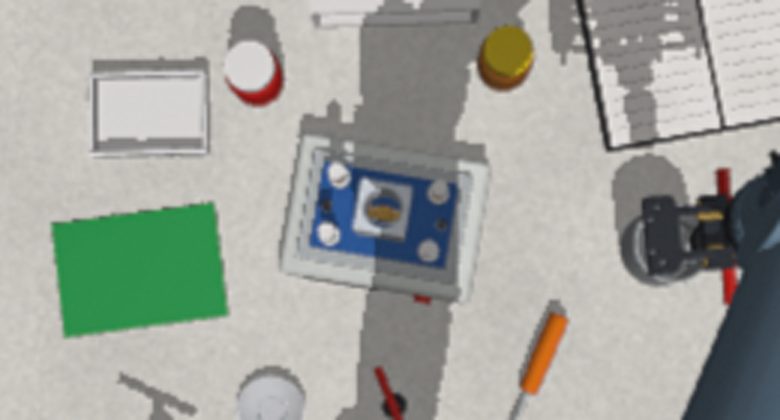

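Emit:
arm_command([
  [[-1, -0.0034, -0.0092, 0, 0], [-1, 0, 0, 0.03, 0], [-1, 0, 0, 0.04, 0], [-1, 0, 0, 0.04, 0], [-1, 0, 0, 0.04, 0], [-1, 0, 0, 0.02, 0], [-1, 0, 0, 0, 0], [-1, 0, 0, 0, 0]],
])

```text
time: 12.1
tool_pos: [541.1, -307.9, 136.3]
orientation: [-0.03, 1.0, 0.0, -0.0]
force: [0.3, -1.2, -3.0]
grip_width: 0.144
```

```bash
python3 -c "
from h import *
go([538.7,-309.5,121.5],93)
p,d=r.capture('scene'); cv2.imwrite('pics/s8.png',cv2.resize(p[110:290,170:340],None,fx=4,fy=3.3,interpolation=cv2.INTER_CUBIC)[:,:,::-1])
p,d=r.capture('top'); cv2.imwrite('pics/t8.png',cv2.resize(p[180:225,240:290],None,fx=14,fy=12,interpolation=cv2.INTER_CUBIC)[:,:,::-1])
"
```

```text
t 12.1 tcp [ 541.1 -307.9  136.3] yaw_y 93.41 tilt [-0.0007  0.0007] q [ 0.3   0.63  0.21  1.71 -0.17  0.83  2.21] F [ 0.3 -1.2 -3. ] M [ 0.01 -0.07 -0.02] w 0.144
 shift [ 0.0025 -0.0015  0.0148]
 roll 0.0072
```

View pics/s8.png

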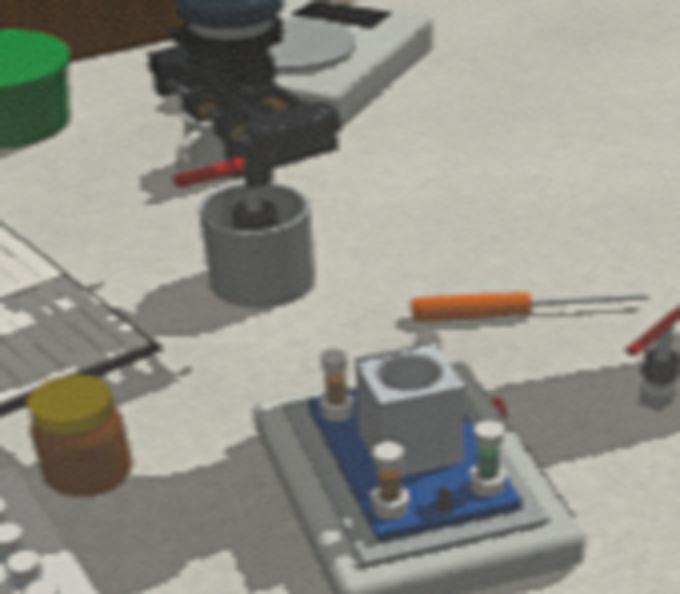

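View pics/t8.png

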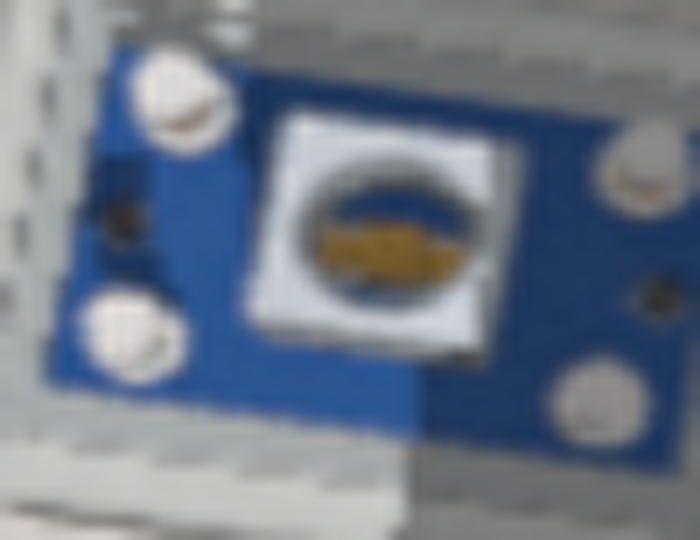

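Emit:
arm_command([
  [[-1, 0.002, -0.0015, 0.005, 0], [-1, 0, 0, 0.004, 0], [-1, 0, 0, 0.003, 0], [-1, 0, 0, 0, 0]],
])

```text
time: 12.6
tool_pos: [538.5, -310.2, 124.3]
orientation: [-0.029, 1.0, 0.0, -0.0]
force: [-0.7, 0.2, -3.6]
grip_width: 0.145
```

```bash
python3 -c "
from h import *
go([538.7,-309.5,121.5],93)"
```

```text
t 12.6 tcp [ 538.5 -310.2  124.3] yaw_y 93.33 tilt [-0.0006  0.0004] q [ 0.31  0.64  0.2   1.71 -0.17  0.8   2.22] F [-0.7  0.2 -3.6] M [0.02 0.05 0.02] w 0.145
 shift [-0.0002  0.0007  0.0028]
 roll 0.0058
```

Emit:
arm_command([
  [[-1, 0, 0, 0.002, 0], [-1, 0, 0, 0.002, 0], [-1, 0, 0, 0, 0]],
])

```text
time: 12.9
tool_pos: [538.6, -310.2, 120.4]
orientation: [-0.029, 1.0, 0.0, -0.0]
force: [-0.5, 0.3, -3.1]
grip_width: 0.145
```

```bash
python3 -c "
from h import *
go([538.7,-309.5,121.5],93)"
```

```text
t 12.9 tcp [ 538.6 -310.2  120.4] yaw_y 93.34 tilt [-0.0004  0.0002] q [ 0.31  0.65  0.2   1.72 -0.17  0.8   2.22] F [-0.5  0.3 -3.1] M [0.04 0.01 0.02] w 0.145
 shift [-0.0001  0.0007 -0.0011]
 roll 0.0059
```

Emit:
arm_command([
  [[-1, 0, 0, 0.001, 0], [-1, 0, 0, 0.001, 0], [-1, 0, 0, 0, 0]],
])

```text
time: 13.2
tool_pos: [539.6, -310.7, 119.7]
orientation: [-0.029, 1.0, -0.0, 0.001]
force: [0.1, 0.9, 4.1]
grip_width: 0.149
```

```bash
python3 -c "
from h import *
go([538.7,-309.5,121.5],93);bar('wrist',133)"
```

```text
t 13.2 tcp [ 539.6 -310.7  119.7] yaw_y 93.35 tilt [ 0.0018 -0.0007] q [ 0.31  0.65  0.2   1.71 -0.17  0.79  2.22] F [0.1 0.9 4.1] M [ 0.2   0.13 -0.02] w 0.149
 shift [ 0.0009  0.0012 -0.0018]
 roll 0.006
wrist n 6312 onz [ 508.2 -311.4] [71.6 13.4] 1.7 zmed 135.3 depthpts mid [ 505.1 -311.4]
```

Touched down. Release slowly and rise.

Emit:
arm_command([
  [[0.0, 0, 0, 0, 0], [0.0, 0, 0, 0, 0], [0.0, 0, 0, 0, 0], [0.0, 0, 0, 0, 0], [0.0, 0, 0, 0, 0]],
])

```text
time: 13.75
tool_pos: [538.6, -310.3, 118.6]
orientation: [-0.029, 1.0, 0.0, -0.0]
force: [-0.8, 0.4, -0.2]
grip_width: 0.499
```

```bash
python3 -c "
from h import *
go([538.7,-309.5,240],79)
p,d=bar('wrist',130);cv2.imwrite('pics/w9.png',p[:,:,::-1])"
```

```text
t 13.75 tcp [ 538.6 -310.3  118.6] yaw_y 93.34 tilt [-0.0003  0.0001] q [ 0.31  0.65  0.2   1.72 -0.17  0.79  2.22] F [-0.8  0.4 -0.2] M [-0.   -0.01 -0.07] w 0.499
 shift [-1.000e-04  8.000e-04 -1.214e-01]
 roll 0.2502
wrist n 6131 onz [ 508.8 -311.2] [70.7 13.5] 1.4 zmed 135.5 depthpts mid [ 504.8 -311.3]
```

View pics/w9.png

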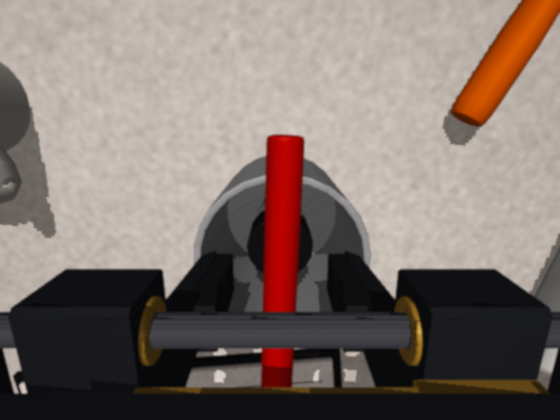

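Emit:
arm_command([
  [[0, 0, 0, -0.02, 0], [0, 0, 0, -0.04, 0], [0, 0, 0, -0.04, 0], [0, 0, 0, -0.04, 0], [1, 0, 0, -0.03, 0.125], [1, 0, 0, 0, 0.125], [1, 0, 0, 0, 0]],
])

```text
time: 14.5
tool_pos: [539.2, -310.4, 289.7]
orientation: [0.096, 0.995, -0.0, 0.001]
force: [0.5, 0.7, -1.7]
grip_width: 0.748
```

```bash
python3 -c "
from h import *
go([574,-30,287],79)
p,d=bar('wrist',130);cv2.imwrite('pics/w10.png',p[:,:,::-1])"
```

```text
t 14.5 tcp [ 539.2 -310.4  289.7] yaw_y 78.96 tilt [ 0.0016 -0.0008] q [ 0.23  0.46  0.31  1.59 -0.15  1.12  1.95] F [ 0.5  0.7 -1.7] M [-0.02 -0.04  0.03] w 0.748
 shift [0.0195 0.2819 0.0025]
 roll -0.0007
wrist n 2085 onz [ 539.8 -310.3] [130.1  13.9] 1.7 zmed 135.6 depthpts mid [ 533.6 -310.1]
```

View pics/w10.png

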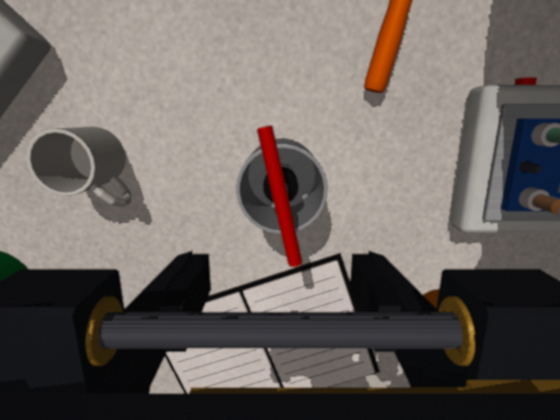

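Emit:
arm_command([
  [[1, 0.002, 0.041, 0, 0], [1, 0.003, 0.042, 0, 0], [1, 0.003, 0.042, 0, 0], [1, 0.003, 0.042, 0, 0], [1, 0.003, 0.042, 0, 0], [1, 0.003, 0.042, 0, 0], [1, 0.003, 0.042, 0, 0], [1, 0, 0.04, 0, 0]],
])

```text
time: 15.35
tool_pos: [581.8, 22.3, 287.7]
orientation: [0.094, 0.996, -0.0, -0.001]
force: [0.2, -0.4, 0.7]
grip_width: 1.003
```

Emit:
arm_command([
  [[1, 0, 0, 0, 0], [1, 0, 0, 0, 0]],
])

```text
time: 15.55
tool_pos: [582.0, 21.1, 287.6]
orientation: [0.093, 0.996, -0.0, -0.001]
force: [-0.1, -0.6, 1.5]
grip_width: 0.999
```

```bash
python3 -c "
from h import *
go([583.5,20,287],79)
P=pose('wrist');p,d=r.capture('wrist');cv2.imwrite('pics/w11.png',p[:,:,::-1])
vv,uu=np.mgrid[:420,:560]; X=pts(P,uu,vv,d); q=(abs(X[...,2]-147)<7)&(d>0)&(np.hypot(X[...,0]-583,X[...,1]-20)<60)
A=onz(P,uu[q],vv[q],147.)
print(q.sum(),np.median(X[q][:,2]),cv2.minAreaRect(A[:,:2].astype(np.float32)))
g=(q*255).astype(np.uint8); cs,_=cv2.findContours(g,cv2.RETR_EXTERNAL,cv2.CHAIN_APPROX_NONE); c=max(cs,key=cv2.contourArea)[:,0]
print(cv2.contourArea(c), cv2.minAreaRect(onz(P,c[:,0],c[:,1],147.)[:,:2].astype(np.float32)))
H,S,V=cv2.split(cv2.cvtColor(p,cv2.COLOR_RGB2HSV)); b=(H>100)&(H<125)&(S>130)&(abs(X[...,2]-62)<6)
print('plate',cv2.minAreaRect(onz(P,uu[b],vv[b],62.)[:,:2].astype(np.float32)))
# mat
m=(H>50)&(H<75)&(S>120)&(abs(X[...,2]-4)<8)&(uu<550); print(m.sum())
"
```

```text
t 15.55 tcp [582.   21.1 287.6] yaw_y 79.28 tilt [-0.002  -0.0005] q [-0.27  0.38  0.2   1.69 -0.08  1.08  1.34] F [-0.1 -0.6  1.5] M [ 0.01 -0.03 -0.04] w 0.999
 shift [-0.0017 -0.0008  0.0006]
 roll 0.0049
2561 146.5560853508897 ((582.6447143554688, 19.368637084960938), (56.2186164855957, 55.8559455871582), 79.28303527832031)
4175.5 ((582.6447143554688, 19.368637084960938), (56.2186164855957, 55.8559455871582), 79.28303527832031)
plate ((583.2275390625, 19.65155029296875), (158.4969024658203, 99.39930725097656), 79.14266204833984)
13797
```

View pics/w11.png

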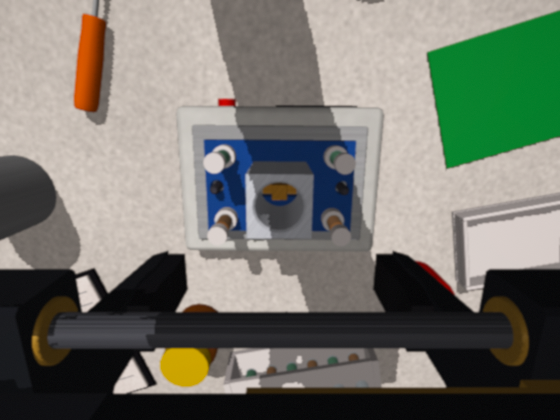

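Emit:
arm_command([
  [[1, -0.001, -0.0015, 0.03, 0], [1, 0, 0, 0.04, 0], [1, 0, 0, 0.04, 0], [1, 0, 0, 0.035, 0], [1, 0, 0, 0.015, 0], [1, 0, 0, 0.01, 0], [1, 0, 0, 0, 0], [1, 0, 0, 0, 0]],
], force=45)

```text
time: 16.4
tool_pos: [584.4, 18.3, 120.1]
orientation: [0.096, 0.995, 0.0, 0.001]
force: [-0.7, -0.3, 0.2]
grip_width: 0.999
```

```bash
python3 -c "
from h import *
go([583,19.6,117],79.2)
p,d=r.capture('wrist');cv2.imwrite('pics/w12.png',p[:,:,::-1])"
```

```text
t 16.4 tcp [584.4  18.3 120.1] yaw_y 78.99 tilt [0.0022 0.0001] q [-0.23  0.59  0.16  1.82 -0.13  0.74  1.38] F [-0.7 -0.3  0.2] M [ 0.01 -0.03  0.  ] w 0.999
 shift [0.0016 0.001  0.0031]
 roll -0.0036
```

View pics/w12.png

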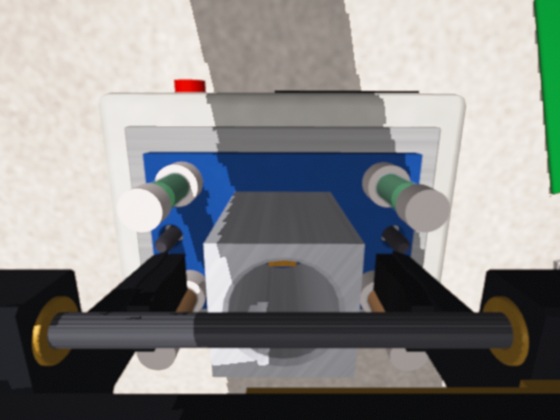

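Emit:
arm_command([
  [[1, 0.001, 0.001, 0.003, 0], [0.4, 0, 0, 0, 0], [-1, 0, 0, 0, 0], [-1, 0, 0, 0, 0], [-1, 0, 0, 0, 0], [-1, 0, 0, 0, 0], [-1, 0, 0, 0, 0], [-1, 0, 0, 0, 0]],
], force=45)

```text
time: 17.25
tool_pos: [582.6, 19.9, 115.8]
orientation: [0.096, 0.995, 0.0, 0.0]
force: [-0.3, 1.0, 1.4]
grip_width: 0.633
```

```bash
python3 -c "
from h import *
go([583,19.6,200],79.2)"
```

```text
t 17.25 tcp [582.6  19.9 115.8] yaw_y 79.01 tilt [0.0001 0.0001] q [-0.23  0.6   0.16  1.82 -0.14  0.73  1.38] F [-0.3  1.   1.4] M [ 0.09  0.03 -0.03] w 0.633
 shift [-0.0005 -0.0002 -0.0842]
 roll -0.0033
```

Gripped centred. Lift slowly at first, checking the force.

Emit:
arm_command([
  [[-1, 0, 0, -0.002, 0], [-1, 0, 0, -0.003, 0], [-1, 0, 0, -0.003, 0], [-1, 0, 0, 0, 0]],
])

```text
time: 17.65
tool_pos: [582.6, 19.8, 124.0]
orientation: [0.096, 0.995, 0.0, 0.0]
force: [-0.1, 1.0, -5.7]
grip_width: 0.634
```

```bash
python3 -c "
from h import *
go([583,19.6,200],79.2)"
```

```text
t 17.65 tcp [582.6  19.8 124. ] yaw_y 79.01 tilt [ 0.0004 -0.    ] q [-0.23  0.59  0.16  1.82 -0.13  0.75  1.38] F [-0.1  1.  -5.7] M [ 0.    0.03 -0.05] w 0.634
 shift [-0.0004 -0.0001 -0.076 ]
 roll -0.0033
```

Free: 5.7 N, just the nest's weight. Lift clear.

Emit:
arm_command([
  [[-1, 0, 0, -0.008, 0], [-1, 0, 0, -0.015, 0], [-1, 0, 0, -0.015, 0], [-1, 0, 0, -0.015, 0], [-1, 0, 0, -0.015, 0], [-1, 0, 0, -0.012, 0], [-1, 0, 0, 0, 0], [-1, 0, 0, 0, 0]],
])

```text
time: 18.45
tool_pos: [582.5, 19.9, 204.0]
orientation: [0.096, 0.995, 0.0, 0.0]
force: [-0.0, 0.2, -5.2]
grip_width: 0.635
```

```bash
python3 -c "
from h import *
go([532.6,317.9,205],95.8)
P=pose('top');p,d=r.capture('top')
H,S,V=cv2.split(cv2.cvtColor(p,cv2.COLOR_RGB2HSV)); m=((H>50)&(H<75)&(S>120)).astype(np.uint8); m[:,:140]=0;m[:,240:]=0
vv,uu=np.mgrid[:420,:560]; A=onz(P,uu[m>0],vv[m>0],4.)
print(cv2.minAreaRect(A[:,:2].astype(np.float32)),A.mean(0))
p,d=r.capture('scene');cv2.imwrite('pics/s13.png',p[:,:,::-1])"
```

```text
t 18.45 tcp [582.5  19.9 204. ] yaw_y 79.02 tilt [0.0004 0.0001] q [-0.25  0.47  0.19  1.77 -0.11  0.91  1.36] F [-0.   0.2 -5.2] M [ 0.06  0.05 -0.01] w 0.635
 shift [ 0.1057  0.283  -0.001 ]
 roll -0.2929
((532.843994140625, 318.0146789550781), (134.87521362304688, 195.1062469482422), 6.08048677444458) [532.63902906 318.17352298   4.        ]
```

View pics/s13.png

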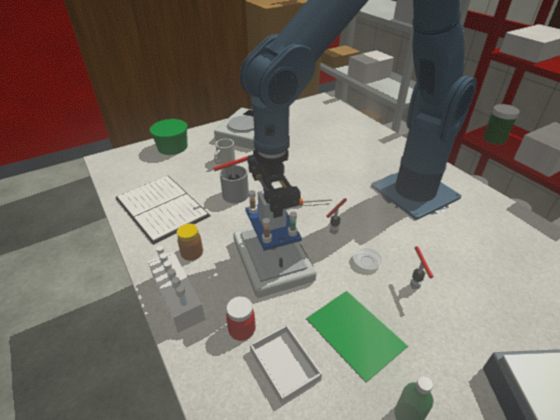

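Emit:
arm_command([
  [[-1, 0.01, 0.025, 0, 0], [-1, 0.0135, 0.037, 0, 0], [-1, 0.0135, 0.037, 0, 0], [-1, 0.0135, 0.037, 0, 0], [-1, 0.0135, 0.037, 0, 0], [-1, 0.0135, 0.037, 0, 0], [-1, 0.0135, 0.037, 0, 0], [-1, 0.0145, 0.036, 0, 0]],
])

```text
time: 19.35
tool_pos: [532.0, 319.1, 202.8]
orientation: [0.096, 0.995, -0.001, -0.001]
force: [1.5, -0.1, -4.9]
grip_width: 0.626
```

Emit:
arm_command([
  [[-1, 0, 0, 0, 0], [-1, 0, 0, 0, -0.1], [-1, 0, 0, 0, -0.1], [-1, 0, 0, 0, -0.09], [-1, 0, 0, 0, 0]],
])

```text
time: 19.85
tool_pos: [532.5, 317.2, 202.8]
orientation: [-0.049, 0.999, -0.0, -0.001]
force: [-0.4, 0.8, -4.3]
grip_width: 0.627
```

```bash
python3 -c "
from h import *
go([532.8,318,73],96)
p,d=r.capture('wrist');cv2.imwrite('pics/w14.png',p[:,:,::-1])"
```

```text
t 19.85 tcp [532.5 317.2 202.8] yaw_y 95.66 tilt [-0.0015 -0.0009] q [-0.65  0.53  0.06  1.66 -0.04  0.95  1.09] F [-0.4  0.8 -4.3] M [ 0.02 -0.06  0.03] w 0.627
 shift [-0.0006  0.0009  0.1298]
 roll -0.0059
```

View pics/w14.png

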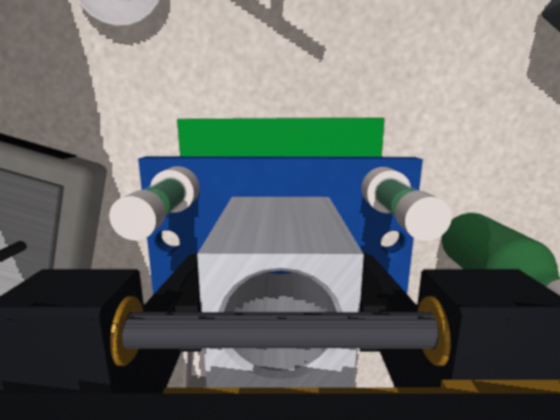

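Emit:
arm_command([
  [[-1, -0.0005, 0.001, 0.02, 0], [-1, 0, 0, 0.03, 0], [-1, 0, 0, 0.03, 0], [-1, 0, 0, 0.025, 0], [-1, 0, 0, 0.015, 0], [-1, 0, 0, 0.005, 0], [-1, 0, 0, 0, 0], [-1, 0, 0, 0, 0]],
])

```text
time: 20.7
tool_pos: [534.2, 319.3, 79.9]
orientation: [-0.049, 0.999, 0.001, 0.001]
force: [-1.3, -0.0, -4.3]
grip_width: 0.632
```

Emit:
arm_command([
  [[-1, 0, 0, 0.003, 0], [-1, 0, 0, 0.002, 0], [-1, 0, 0, 0, 0], [-1, 0, 0, 0, 0]],
])

```text
time: 21.1
tool_pos: [533.3, 318.8, 73.9]
orientation: [-0.049, 0.999, 0.0, 0.0]
force: [-0.2, 0.1, -5.0]
grip_width: 0.633
```

```bash
python3 -c "
from h import *
go([532.8,318,69.8],96)"
```

```text
t 21.1 tcp [533.3 318.8  73.9] yaw_y 95.63 tilt [0.0002 0.0001] q [-0.65  0.71  0.05  1.72 -0.05  0.71  1.1 ] F [-0.2  0.1 -5. ] M [0.04 0.03 0.  ] w 0.633
 shift [ 0.0006 -0.0008  0.0041]
 roll -0.0065
```

Emit:
arm_command([
  [[-1, 0, 0, 0.001, 0], [-1, 0, 0, 0.001, 0], [-1, 0, 0, 0.001, 0], [-1, 0, 0, 0, 0]],
])

```text
time: 21.5
tool_pos: [533.1, 318.8, 70.5]
orientation: [-0.049, 0.999, -0.0, -0.0]
force: [-0.4, -0.1, -4.8]
grip_width: 0.631
```

```bash
python3 -c "
from h import *
go([532.8,318,69.8],96)"
```

```text
t 21.5 tcp [533.1 318.8  70.5] yaw_y 95.63 tilt [-0.0003 -0.0002] q [-0.65  0.71  0.05  1.72 -0.05  0.71  1.1 ] F [-0.4 -0.1 -4.8] M [-0.03  0.04 -0.01] w 0.631
 shift [ 0.0004 -0.0007  0.0007]
 roll -0.0064
```

Emit:
arm_command([
  [[-1, 0, 0, 0.001, 0], [-1, 0, 0, 0, 0]],
])

```text
time: 21.7
tool_pos: [533.4, 318.9, 69.9]
orientation: [-0.049, 0.999, 0.0, 0.0]
force: [0.1, 0.1, -2.1]
grip_width: 0.63
```

```bash
python3 -c "
from h import *
go([532.8,318,69.8],96)"
```

```text
t 21.7 tcp [533.4 318.9  69.9] yaw_y 95.63 tilt [0.0002 0.0001] q [-0.65  0.71  0.05  1.72 -0.05  0.7   1.1 ] F [ 0.1  0.1 -2.1] M [0.03 0.09 0.03] w 0.63
 shift [ 0.0007 -0.0008  0.0001]
 roll -0.0065
```

Touching; a little more, then release.

Emit:
arm_command([
  [[-1, 0, 0, 0.0005, 0], [-1, 0, 0, 0, 0], [1, 0, 0, 0, 0], [1, 0, 0, 0, 0], [1, 0, 0, 0, 0], [1, 0, 0, 0, 0], [1, 0, 0, 0, 0], [1, 0, 0, 0, 0]],
])

```text
time: 22.5
tool_pos: [533.3, 318.8, 69.2]
orientation: [-0.049, 0.999, 0.0, 0.0]
force: [-0.1, 0.1, 1.0]
grip_width: 1.002
```

```bash
python3 -c "
from h import *
go([532.8,318,69.8],96)"
```

```text
t 22.5 tcp [533.3 318.8  69.2] yaw_y 95.63 tilt [0.0001 0.    ] q [-0.65  0.72  0.05  1.72 -0.05  0.7   1.1 ] F [-0.1  0.1  1. ] M [ 0.04 -0.03 -0.05] w 1.002
 shift [ 0.0006 -0.0008 -0.0006]
 roll -0.0065
```

Emit:
arm_command([
  [[1, 0, 0, -0.015, 0], [1, 0, 0, -0.03, 0], [1, 0, 0, -0.04, 0], [1, 0, 0, -0.04, 0], [1, 0, 0, -0.04, 0], [1, 0, 0, -0.035, 0], [1, 0, 0, 0, 0], [1, 0, 0, 0, 0]],
])

```text
time: 23.3
tool_pos: [533.6, 319.0, 270.8]
orientation: [-0.049, 0.999, 0.001, 0.001]
force: [-0.3, 0.6, -0.3]
grip_width: 1.004
```

```bash
python3 -c "
from h import *
go([532.8,318,270],96)
P=pose('wrist');p,d=r.capture('wrist');cv2.imwrite('pics/w15.png',p[:,:,::-1])
vv,uu=np.mgrid[:420,:560]; X=pts(P,uu,vv,d); q=(abs(X[...,2]-101)<5)&(d>0)&(np.hypot(X[...,0]-533,X[...,1]-318)<60)
print('tower',np.median(X[q][:,2]),cv2.minAreaRect(onz(P,uu[q],vv[q],101.)[:,:2].astype(np.float32)))
A=np.c_[X[q][:,:2],np.ones(q.sum())]; print('plane',np.linalg.lstsq(A,X[q][:,2],rcond=None)[0][:2])
H,S,V=cv2.split(cv2.cvtColor(p,cv2.COLOR_RGB2HSV)); m=(H>50)&(H<75)&(S>120)&(abs(X[...,2]-4)<8)
print('mat',cv2.minAreaRect(onz(P,uu[m],vv[m],4.)[:,:2].astype(np.float32)))
p,d=r.capture('scene');cv2.imwrite('pics/s15.png',p[:,:,::-1])
p,d=r.capture('top');cv2.imwrite('pics/t15.png',p[:,:,::-1])"
```

```text
t 23.3 tcp [533.6 319.  270.8] yaw_y 95.63 tilt [0.002  0.0015] q [-0.66  0.46  0.07  1.6  -0.04  1.08  1.09] F [-0.3  0.6 -0.3] M [ 0.06 -0.   -0.02] w 1.004
 shift [ 0.0009 -0.0009  0.0008]
 roll -0.0065
tower 100.57647380626923 ((533.6023559570312, 318.78363037109375), (56.0626106262207, 56.00681686401367), 5.596984386444092)
plane [-0.00081395  0.00057297]
mat ((526.8187255859375, 360.36846923828125), (137.56289672851562, 282.0206604003906), 6.058106899261475)
```

View pics/w15.png

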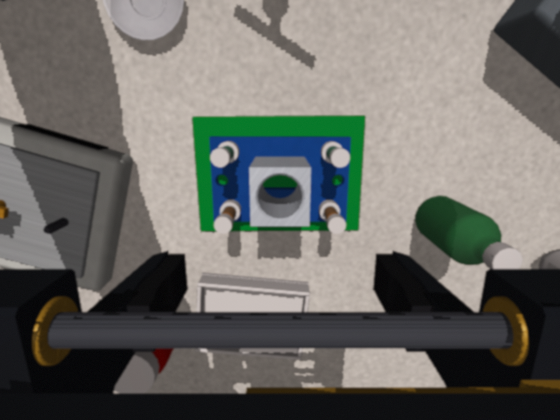

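View pics/s15.png

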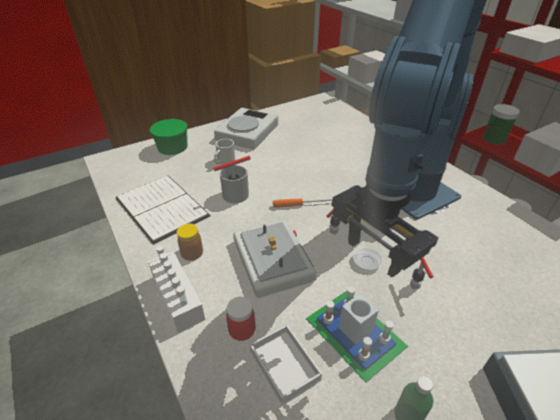

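View pics/t15.png

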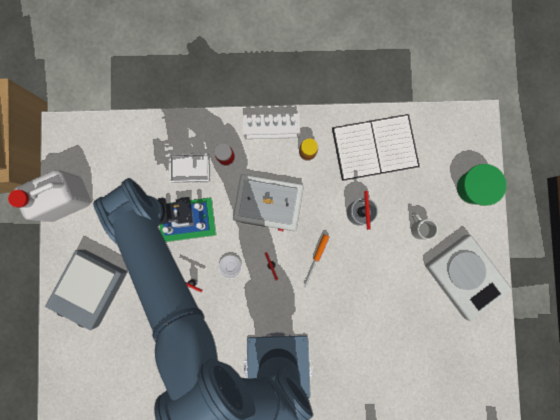

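The nest sits flat and centred on the mat, and the extension stands in the pot. The bystanders are where they were and the arm touches nothing.

```bash
python3 -c "
from cell import r
print(r.finish_job())"
```

```text
the job is handed in; nothing more can be done
None
```

The job is done and handed in at about 23 s of the 70 s allowed. No verdict was reported, so the results below are my own measurements.

- **Nut:** I gripped the red bar and turned it about 133° anticlockwise, until it hit a firm stop at about 0.44 N m. That is a few degrees more than the roughly 127° I expected from the stated travel and play. I did not measure the nut's angle directly. In the pictures its wings line up with the nest's long axis, and the nest later lifted off with only its own weight (about 5.7 N).
- **Extension:** It stands upright in the pot. Its bar's centre was within about 2 mm of the pot's axis when I checked after letting go, and the last camera views show it still standing there.
- **Nest:** I lifted it level off the pins and set it down on the mat. The tower's centre measures (533.6, 318.8) mm against the mat's centre at (532.8, 318.0) mm, so it is about 1 mm off. Its top plane is level within about 0.001 rad.
- **Surroundings:** The gripper ended open, about 200 mm above the placing height and touching nothing. The bystanders look unmoved in the last pictures, though I did not measure their positions again.

The last wrist-camera fit of the mat came out wrong (282 mm long) because the green bottle got into the colour mask. For the mat's centre I used the two top-camera fits, which agree to within 0.3 mm.

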